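Empty a gang mould and fit its return springs

ROBOT

A 7-joint arm with a two-finger parallel gripper is mounted at the origin on the work surface. World frame = base frame: x ahead of the robot, y to its left, z up, the work surface at z = 0. Lengths are in m, angles in rad, forces in N, time in s.
With the tool pointing down it reaches from about 0.425 to 0.875 m from the base axis. Payload 4.7 kg.
Tool frame: the origin (TCP) lies midway between the tips of the shut fingers; the grasp point (between the pads) lies 19 mm behind it; z points along the fingers, y is the line along which they close (so a half turn about z gives the same grasp; the last joint's range is limited). The gripper opens to 87 mm and grips with 3 to 60 N. Pads are 19 mm wide; open, the fingers measure 117 mm over their backs; the gripper's body (75 mm by 190 mm) begins 51 mm behind the grasp point.
Start: joints at [-1.246, 0.321, -0.07, 1.45, 0.023, 1.371, -0.057], TCP at [0.199, 0.619, 0.223] pointing down, gripper open.
Joint ranges: [-2.86, 2.86], [-0.3, 2.09], [-1.38, 1.24], [0.06, 2.45], [-1.56, 4.7], [0.09, 2.05], [-2.69, 2.69]. Speed limits (rad/s): [2.57, 2.57, 3.14, 3.14, 3.14, 3.14, 3.14].

INTERFACE

Orientations are given as a unit quaternion [x, y, z, w].
In Python, from rig import ctrl, readout, read_camera, camera_model, spotter gives the robot as it stands. Calls block until the motion is done:
- ctrl.goto(position, orientation): joint-space move of the TCP to a pose.
- ctrl.move_straight(position, ori=None, max_speed=0.15, contact_N=None): straight line of the TCP; ori=None keeps the orientation; max_speed is the mean speed in m/s. With contact_N (N) it stops when the force on the tool has changed by that much, and returns True; else False.
- ctrl.set_joints(angles): joint-space move.
- ctrl.release() and ctrl.grasp(): open the fingers fully, or close them until they stop; the grip force is fixed at half the most.
- ctrl.dwell(seconds).
- ctrl.ik(position, orientation): joint angles nearest the present ones, or None.
- readout.observe(): the state.
- read_camera(name): name is "scene" or "top" or "wrist"; returns the picture (480x640x3 uint8, red, green, blue); there is no depth.
- camera_model(name): a dict with "vertical_fov" (degrees; the focal length in pixels is half the picture's height over the tangent of half this angle, whatever the lens; pixels are square), "cx", "cy" (the principal point, pixels), "distortion" ([k1, k2, p1, p2, k3] as OpenCV has them; the pictures are not rectified), "extrinsics" (4x4, takes a point from world to camera coordinates). Camera axes: x right, y up, looking along -z (the intrinsics and any distortion apply to the point x, -y, -z); pixel columns grow to the right and rows downward; lengths in m; the calibration is good to about 2 mm. A picture is of the moment at which its call begins: read the wrist's pose just before it. camera_model takes no time and is no camera call; for the wrist camera it gives the pose at the moment of the call.
A pose or a line that the arm cannot do raises ctrl.IKError and nothing moves.
- ctrl.job_done(): hands the job in; it is judged then, once.
Trained networks look in the newest picture that a camera, given by its name, has taken for a name from the list of things; names that differ only in an ending like _2 or _b are one class to them, and where a whole thing is asked for, a point or a joint stands for the part that bears it (a point fixed in the world has none). Each returns a list of dicts, best first, with "p" (0 to 1); they miss things now and then, are a little off and sometimes report something else, mostly with a low value. They report only what shows in the picture. A call takes as long as a camera call.
- spotter.masks_of(camera, label): "pixels" (480x640 bool, what is visible of it) and "point" ([column, row] in pixels, amid what is visible of it).
The state is a dict: "clock": time; "joints": joint angles; "qvel": joint speeds; "effort": joint torques, N m; "ee_pos": TCP position; "tcp_rot": TCP orientation; "contact_force": force on the tool from outside, world axes, zero at the start; "wrist_torque": the same for the moment, N m; "finger_gap": finger opening in m; "finger_force": force on a finger pad.
Only numpy, scipy, OpenCV 4.12 (cv2) and the standard library are available. Lean on these libraries where they do the work, as an engineer would, in place of code of your own. Each camera call takes 0.05 s, during which the arm holds its last target. There are 200 camera calls.

TASK

Lift the cast cups out of the mould's cavities and stand them all upright on the wooden ware board. Once the mould is empty and every cup is on the board, fit the mould for its next closing: thread one spring over each of its four guide rods, all the way down onto the plate, giving a small twist whenever the coils snag. Leave the vase, the brush and the round plaster mould where they are.

Things in the scene. Friction and masses are not known exactly. Their poses are not given: they have to be found in the camera images.
- mould: fixed gang mould: steel base plate 160 (x) x 330 (y) mm, top 24 mm above the table, carrying in its middle a plaster block 160 x 170 mm whose top is 42 mm above the table, with four round open cavities 44 mm across and 22 mm deep in a 2 x 2 pattern at (+-42, +-42) mm, and at each end of the plate two upright guide rods at (+-42, +-135) mm. Origin: centre of the underside; z up; yaw varies
- board: fixed wooden ware board 250 (x) x 140 (y) mm on low battens, its flat top 20 mm above the table. Origin: centre of the underside; z up
- casting0: small cup-shaped cast of stiff off-white clay (rigid), 52 mm tall, about 70 g, modelled solid: foot 32 mm across tapering out to 40 mm at 23 mm height, above that a plain collar 36 mm across up to its top. It stands loosely in one of the mould's cavities with its upper 30 mm proud of the plaster. Origin: centre of its underside; z up along its axis. May be absent
- casting1: small cup-shaped cast of stiff off-white clay (rigid), 52 mm tall, about 70 g, modelled solid: foot 32 mm across tapering out to 40 mm at 23 mm height, above that a plain collar 36 mm across up to its top. It stands loosely in one of the mould's cavities with its upper 30 mm proud of the plaster. Origin: centre of its underside; z up along its axis. May be absent
- casting2: small cup-shaped cast of stiff off-white clay (rigid), 52 mm tall, about 70 g, modelled solid: foot 32 mm across tapering out to 40 mm at 23 mm height, above that a plain collar 36 mm across up to its top. It stands loosely in one of the mould's cavities with its upper 30 mm proud of the plaster. Origin: centre of its underside; z up along its axis. May be absent
- casting3: small cup-shaped cast of stiff off-white clay (rigid), 52 mm tall, about 70 g, modelled solid: foot 32 mm across tapering out to 40 mm at 23 mm height, above that a plain collar 36 mm across up to its top. It stands loosely in one of the mould's cavities with its upper 30 mm proud of the plaster. Origin: centre of its underside; z up along its axis. May be absent
- spring0: rigid steel coil spring, 34 mm tall, 40 mm outside, free bore 27 mm, wire 5 mm, closed flat ends, about 60 g, standing upright on the table at the start. Origin: on its axis at mid-height (17 mm above what it stands on); z along its axis, either end may go down
- spring1: rigid steel coil spring, 34 mm tall, 40 mm outside, free bore 27 mm, wire 5 mm, closed flat ends, about 60 g, standing upright on the table at the start. Origin: on its axis at mid-height (17 mm above what it stands on); z along its axis, either end may go down
- spring2: rigid steel coil spring, 34 mm tall, 40 mm outside, free bore 27 mm, wire 5 mm, closed flat ends, about 60 g, standing upright on the table at the start. Origin: on its axis at mid-height (17 mm above what it stands on); z along its axis, either end may go down
- spring3: rigid steel coil spring, 34 mm tall, 40 mm outside, free bore 27 mm, wire 5 mm, closed flat ends, about 60 g, standing upright on the table at the start. Origin: on its axis at mid-height (17 mm above what it stands on); z along its axis, either end may go down
- rod0 (a point): (at -42, 135 mm in the mould's frame) foot of a fixed upright steel guide rod, 24 mm diameter, standing 44 mm above the base plate, its last 6 mm tapering to 16 mm; the point lies on the rod's axis on the plate's top, where a fully seated spring stands (24 mm above the table); z up
- rod1 (a point): (at 42, 135 mm in the mould's frame) foot of a fixed upright steel guide rod, 24 mm diameter, standing 44 mm above the base plate, its last 6 mm tapering to 16 mm; the point lies on the rod's axis on the plate's top, where a fully seated spring stands (24 mm above the table); z up
- rod2 (a point): (at -42, -135 mm in the mould's frame) foot of a fixed upright steel guide rod, 24 mm diameter, standing 44 mm above the base plate, its last 6 mm tapering to 16 mm; the point lies on the rod's axis on the plate's top, where a fully seated spring stands (24 mm above the table); z up
- rod3 (a point): (at 42, -135 mm in the mould's frame) foot of a fixed upright steel guide rod, 24 mm diameter, standing 44 mm above the base plate, its last 6 mm tapering to 16 mm; the point lies on the rod's axis on the plate's top, where a fully seated spring stands (24 mm above the table); z up
- vase: blue glazed vase, 72 mm across, 135 mm tall, standing apart; leave alone. Origin: centre of its underside
- brush: brush lying on the table; leave alone. Origin: its underside, below its middle
- round_mould: round plaster mould, 110 mm across, 75 mm tall; leave alone. Origin: centre of its underside

How it is judged:
On the way, in this order (a step that is already met when the one before it is completed fails the run):
1. all the cups are out of the mould and stand upright on the ware board (x of casting0 in the frame of board between -0.12 and 0.12 m and y of casting0 in the frame of board between -0.065 and 0.065 m and z of casting0 in the frame of board between 0.015 and 0.026 m and angle between each of casting0, casting1, casting2, casting3's own z axis and vertical below 0.12 rad and linear speed of each of casting0, casting1, casting2, casting3 below 0.03 m/s and x of casting1 in the frame of board between -0.12 and 0.12 m and y of casting1 in the frame of board between -0.065 and 0.065 m and z of casting1 in the frame of board between 0.015 and 0.026 m and x of casting2 in the frame of board between -0.12 and 0.12 m and y of casting2 in the frame of board between -0.065 and 0.065 m and z of casting2 in the frame of board between 0.015 and 0.026 m and x of casting3 in the frame of board between -0.12 and 0.12 m and y of casting3 in the frame of board between -0.065 and 0.065 m and z of casting3 in the frame of board between 0.015 and 0.026 m), for 0.2 s.
2. every spring is threaded on a guide rod of its own, down on the plate (((horizontal distance between spring0 and rod0 below 0.007 m and z of spring0 in the frame of rod0 between 0.012 and 0.0215 m and angle between the z axis of spring0 and the z axis of mould, either way round below 0.12 rad) or (horizontal distance between spring0 and rod1 below 0.007 m and z of spring0 in the frame of rod1 between 0.012 and 0.0215 m and angle between the z axis of spring0 and the z axis of mould, either way round below 0.12 rad) or (horizontal distance between spring0 and rod2 below 0.007 m and z of spring0 in the frame of rod2 between 0.012 and 0.0215 m and angle between the z axis of spring0 and the z axis of mould, either way round below 0.12 rad) or (horizontal distance between spring0 and rod3 below 0.007 m and z of spring0 in the frame of rod3 between 0.012 and 0.0215 m and angle between the z axis of spring0 and the z axis of mould, either way round below 0.12 rad)) and ((horizontal distance between spring1 and rod0 below 0.007 m and z of spring1 in the frame of rod0 between 0.012 and 0.0215 m and angle between the z axis of spring1 and the z axis of mould, either way round below 0.12 rad) or (horizontal distance between spring1 and rod1 below 0.007 m and z of spring1 in the frame of rod1 between 0.012 and 0.0215 m and angle between the z axis of spring1 and the z axis of mould, either way round below 0.12 rad) or (horizontal distance between spring1 and rod2 below 0.007 m and z of spring1 in the frame of rod2 between 0.012 and 0.0215 m and angle between the z axis of spring1 and the z axis of mould, either way round below 0.12 rad) or (horizontal distance between spring1 and rod3 below 0.007 m and z of spring1 in the frame of rod3 between 0.012 and 0.0215 m and angle between the z axis of spring1 and the z axis of mould, either way round below 0.12 rad)) and ((horizontal distance between spring2 and rod0 below 0.007 m and z of spring2 in the frame of rod0 between 0.012 and 0.0215 m and angle between the z axis of spring2 and the z axis of mould, either way round below 0.12 rad) or (horizontal distance between spring2 and rod1 below 0.007 m and z of spring2 in the frame of rod1 between 0.012 and 0.0215 m and angle between the z axis of spring2 and the z axis of mould, either way round below 0.12 rad) or (horizontal distance between spring2 and rod2 below 0.007 m and z of spring2 in the frame of rod2 between 0.012 and 0.0215 m and angle between the z axis of spring2 and the z axis of mould, either way round below 0.12 rad) or (horizontal distance between spring2 and rod3 below 0.007 m and z of spring2 in the frame of rod3 between 0.012 and 0.0215 m and angle between the z axis of spring2 and the z axis of mould, either way round below 0.12 rad)) and ((horizontal distance between spring3 and rod0 below 0.007 m and z of spring3 in the frame of rod0 between 0.012 and 0.0215 m and angle between the z axis of spring3 and the z axis of mould, either way round below 0.12 rad) or (horizontal distance between spring3 and rod1 below 0.007 m and z of spring3 in the frame of rod1 between 0.012 and 0.0215 m and angle between the z axis of spring3 and the z axis of mould, either way round below 0.12 rad) or (horizontal distance between spring3 and rod2 below 0.007 m and z of spring3 in the frame of rod2 between 0.012 and 0.0215 m and angle between the z axis of spring3 and the z axis of mould, either way round below 0.12 rad) or (horizontal distance between spring3 and rod3 below 0.007 m and z of spring3 in the frame of rod3 between 0.012 and 0.0215 m and angle between the z axis of spring3 and the z axis of mould, either way round below 0.12 rad))), for 0.2 s.
At the end, for the whole second after the job is handed in: Every cup present stands still on the board, upright within 7 degrees, axis within 120 mm (along) and 65 mm (across) of the board's centre; each spring is on a rod of its own, within 7 mm of its axis and 4 mm of the plate, within 7 degrees of upright; bystanders not moved over 30 mm (all of step 1 and all of step 2 and linear speed of each of spring0, spring1, spring2, spring3 below 0.03 m/s); the robot touches nothing.
It fails at once if the vase, the brush or the round plaster mould is moved by more than 30 mm (distance of any of vase, brush, round_mould from where it was at the start of the episode above 0.03 m).
Of casting0, casting1, casting2, casting3 only 2 to 4 are there at a start; the rules pass over those that are not, and their reading is None.
At some moment in a run one of spring0, spring1, spring2, spring3 may be knocked a few centimetres aside while the robot is not near it.
Once in a run the grip may slacken for a moment while it holds something.
It also fails if it takes over 210 s, if anything falls off the work surface, if the arm or the gripper's body presses on something with over 40 N, if the wrist force passes 120 N, or if a joint passes its speed limit or range.

## Working session

There is one attempt and no reset: what is moved stays moved. The work goes in short steps, each a Python script; the robot and the scene stay as the last script left them, time stands still between calls to the robot, and variables do not carry over. Pictures are saved under pics/ and viewed, at most 14 in all, crops included, and the job is handed in when it is done.

```bash
ls; mkdir -p pics; python3 - <<'E'
from rig import *
import cv2, numpy as np
s=readout.observe(); print(s)
for n in ("scene","top","wrist"):
    im=read_camera(n); cv2.imwrite(f"pics/a_{n}.png",im[:,:,::-1])
    m=camera_model(n); print(n,m)
E
```

```text
pics
rig.py
{'clock': 0.0, 'joints': array([-1.24587379,  0.3218362 , -0.07010936,  1.45169454,  0.02261627,
        1.37076634, -0.05687493]), 'qvel': array([ 0.00087939, -0.00036567, -0.00081314, -0.0013478 ,  0.00202693,
       -0.00077515, -0.00081935]), 'effort': array([ 8.08609566e-04, -4.91279376e+01, -4.03440781e-01, -3.12542689e+01,
       -6.38661068e-02,  4.34962485e-02,  1.88042814e-04]), 'ee_pos': array([0.19866633, 0.61831453, 0.22144332]), 'tcp_rot': array([ 1.54745506e-01,  9.87953901e-01, -9.53590025e-04, -9.58819474e-05]), 'contact_force': array([0.25479627, 0.25975186, 0.51167067]), 'wrist_torque': array([ 0.03765307, -0.02579503, -0.01299194]), 'finger_force': 0.0, 'finger_gap': 0.08694462319819106}
scene {'vertical_fov': 48.24787012677999, 'cx': 321.5469965983597, 'cy': 240.80798858185855, 'distortion': array([-0.14434116,  0.        ,  0.        ,  0.        ,  0.        ]), 'extrinsics': array([[-0.82206584,  0.56912252,  0.01753064,  0.53309355],
       [-0.431536  , -0.64282471,  0.63289263,  0.17606288],
       [ 0.37146258,  0.5127143 ,  0.77404108, -1.3446
[... 250 characters left out ...]
extrinsics': array([[ 0.01300442, -0.99985431,  0.01105669, -0.06540665],
       [ 0.99641969,  0.01388198,  0.08339719, -0.62638124],
       [-0.08353853,  0.00993257,  0.99645505, -1.14329187],
       [ 0.        ,  0.        ,  0.        ,  1.        ]])}
wrist {'vertical_fov': 60.261847914342674, 'cx': 321.72793594461456, 'cy': 237.4998548376765, 'distortion': array([-0.02791469,  0.        ,  0.        ,  0.        ,  0.        ]), 'extrinsics': array([[ 0.3051358 ,  0.95230587, -0.00238086, -0.64943426],
       [-0.90788882,  0.29014731, -0.30257633,  0.0376231 ],
       [-0.28745441,  0.09448843,  0.95312218, -0.39175021],
       [ 0.        ,  0.        ,  0.        ,  1.        ]])}
```

View pics/a_top.png

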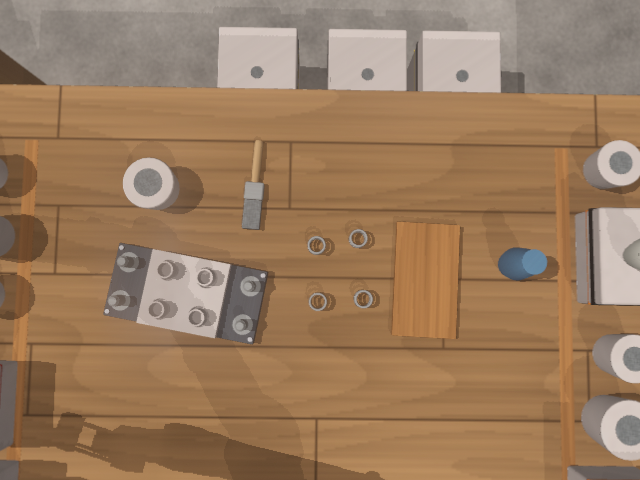

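View pics/a_scene.png

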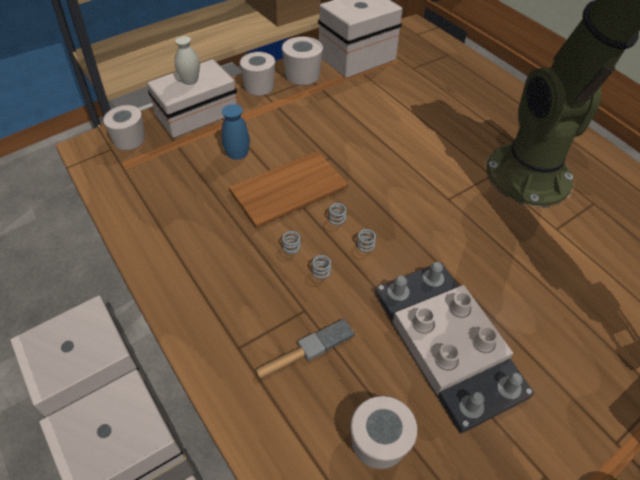

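```bash
python3 - <<'E'
from rig import *
import numpy as np
for c in ("top","scene"):
    read_camera(c)
    for l in ("mould","board","casting0","spring0","rod0","vase","brush","round_mould"):
        for d in spotter.masks_of(c,l):
            ys,xs=np.nonzero(d["pixels"]); print(c,l,round(d["p"],2),np.round(d["point"],1),len(xs),(xs.min(),xs.max(),ys.min(),ys.max()) if len(xs) else None)
print(readout.observe()["clock"])
E
```

```text
top mould 0.68 [182.9 290.3] 10056 (np.int64(104), np.int64(266), np.int64(244), np.int64(343))
top board 0.59 [424.9 278.8] 7399 (np.int64(390), np.int64(460), np.int64(221), np.int64(338))
top casting0 0.8 [160.1 308.4] 306 (np.int64(148), np.int64(169), np.int64(301), np.int64(317))
top casting0 0.73 [206.3 275.1] 271 (np.int64(196), np.int64(215), np.int64(268), np.int64(285))
top casting0 0.7 [167.  269.1] 325 (np.int64(157), np.int64(177), np.int64(260), np.int64(278))
top spring0 0.63 [368.  299.5] 170 (np.int64(354), np.int64(372), np.int64(290), np.int64(307))
top spring0 0.59 [365. 242.] 91 (np.int64(350), np.int64(367), np.int64(230), np.int64(247))
top spring0 0.45 [323.6 297.3] 75 (np.int64(311), np.int64(326), np.int64(292), np.int64(310))
top rod0 0.73 [186.  294.4] 10391 (np.int64(103), np.int64(267), np.int64(243), np.int64(342))
top vase 0.87 [524.7 262.8] 1257 (np.int64(498), np.int64(546), np.int64(247), np.int64(279))
top brush 0.92 [256.7 195. ] 1245 (np.int64(242), np.int64(264), np.int64(140), np.int64(229))
top round_mould 0.45 [364.6 237.1] 128 (np.int64(349
[... 925 characters left out ...]
t64(251))
scene spring0 0.64 [338.5 209.9] 264 (np.int64(329), np.int64(345), np.int64(203), np.int64(223))
scene spring0 0.6 [290.3 242.2] 350 (np.int64(283), np.int64(300), np.int64(231), np.int64(254))
scene rod0 0.93 [458.9 344. ] 11759 (np.int64(375), np.int64(532), np.int64(262), np.int64(432))
scene vase 0.66 [233.3 131.5] 1205 (np.int64(222), np.int64(249), np.int64(104), np.int64(158))
scene brush 0.73 [315.6 343.8] 1626 (np.int64(257), np.int64(353), np.int64(319), np.int64(377))
scene brush 0.26 [459.5 350.1] 11864 (np.int64(375), np.int64(533), np.int64(262), np.int64(432))
scene round_mould 0.98 [380.7 431.7] 3749 (np.int64(351), np.int64(417), np.int64(396), np.int64(468))
1.05
```

```bash
cat > h.py <<'E'
from rig import *
import cv2, numpy as np
from scipy.spatial.transform import Rotation as R
def model(n):
    m=camera_model(n); f=240/np.tan(np.radians(m["vertical_fov"]/2))
    K=np.array([[f,0,m["cx"]],[0,f,m["cy"]],[0,0,1]]); E=np.diag([1,-1,-1,1.])@m["extrinsics"]
    return K,np.array(m["distortion"]),E
def shot(n):
    M=model(n); return read_camera(n),M
def ray(M,px):
    K,D,E=M; u=cv2.undistortPoints(np.array([[px]],float),K,D)[0,0]
    d=E[:3,:3].T@np.array([*u,1]); return -E[:3,:3].T@E[:3,3], d/np.linalg.norm(d)
def tri(obs):   # [(M,px)...] -> point, rms miss
    A=np.zeros((3,3));b=np.zeros(3);L=[]
    for M,p in obs:
        o,d=ray(M,p);P=np.eye(3)-np.outer(d,d);A+=P;b+=P@o;L.append((o,P))
    x=np.linalg.solve(A,b); return x,np.sqrt(np.mean([np.sum((P@(x-o))**2) for o,P in L]))
def onz(M,px,z):
    o,d=ray(M,px); return o+d*(z-o[2])/d[2]
def proj(M,P):
    K,D,E=M; return cv2.projectPoints(np.atleast_2d(P).astype(float),cv2.Rodrigues(E[:3,:3])[0],E[:3,3],K,D)[0][:,0]
def ortho(im,M,c,half,z,s=0.0005):   # top-down metric picture of plane z; rows: x falling, cols: y falling
    n=int(2*half/s); i,j=np.mgrid[0:n,0:n]
    P=np.stack([c[0]+half-(i+.5)*s,c[1]+half-(j+.5)*s,np.full((n,n),z)],-1).reshape(-1,3)
    uv=proj(M,P).reshape(n,n,2).astype(np.float32)
    return cv2.remap(im,uv[...,0],uv[...,1],cv2.INTER_LINEAR)
def quat(yaw): # tool down, tool y along (sin,cos..): closing direction at angle yaw from world y
    return (R.from_euler('z',yaw)*R.from_quat([0,1,0,0])).as_quat()
E
python3 - <<'E'
from h import *
T=model("top");S=model("scene");W=model("wrist")
s=readout.observe()
print("wrist cam",ray(W,(320,240))[0]-s["ee_pos"],ray(W,(320,240))[1], R.from_quat(s["tcp_rot"]).as_matrix())
pairs={"c0":((167,269),(447,356)),"c1":((206,277),(424,320)),"c2":((158,309),(486,339)),"c3":((198,317),(461,304)),
"sA":((317,245),(321,266)),"sB":((358,239),(291,242)),"sC":((318,301),(367,240)),"sD":((363,298),(338,213)),
"r0":((130,260),(473,399)),"r1":((121,298),(514,379)),"r2":((251,285),(400,283)),"r3":((242,323),(434,268))}
for k,(a,b) in pairs.items():
    x,e=tri([(T,a),(S,b)]); print(k,x.round(4),round(e,4))
for p in [(398,222),(460,224),(457,338),(393,335)]: print("board",onz(T,p,.02).round(3))
for n,p in (("vase",(520,264)),("brush",(254,185)),("brushend",(252,229)),("rm",(150,185)),):print(n,onz(T,p,.03).round(3))
E
```

```text
wrist cam [-0.07906526  0.02587816  0.16151336] [ 0.29206788 -0.09880482 -0.95128017] [[-9.52079689e-01  3.05850057e-01  8.87460109e-05]
 [ 3.05850063e-01  9.52079690e-01  6.12737835e-05]
 [-6.57526843e-05  8.54804978e-05 -9.99999994e-01]]
c0 [0.5615 0.2712 0.0498] 0.0011
c1 [0.5454 0.1886 0.048 ] 0.0015
c2 [0.4767 0.2875 0.0492] 0.0014
c3 [0.4609 0.2029 0.0476] 0.0014
sA [ 0.6195 -0.0467  0.0133] 0.0014
sB [ 0.635  -0.1379  0.0107] 0.0005
sC [ 0.4959 -0.0498  0.0126] 0.0025
sD [ 0.5037 -0.1481  0.0156] 0.0025
r0 [0.578  0.3562 0.04  ] 0.0042
r1 [0.4952 0.372  0.0462] 0.0069
r2 [0.5283 0.0942 0.0452] 0.0033
r3 [0.4495 0.1093 0.0523] 0.0017
board [ 0.673 -0.226  0.02 ]
board [ 0.671 -0.363  0.02 ]
board [ 0.422 -0.354  0.02 ]
board [ 0.427 -0.215  0.02 ]
vase [ 0.584 -0.49   0.03 ]
brush [0.749 0.092 0.03 ]
brushend [0.652 0.094 0.03 ]
rm [0.746 0.32  0.03 ]
```

```bash
python3 - <<'E'
from h import *
import pickle
V={}
for k,(x,y,yaw) in {"m1":(.49,.23,-.187),"m2":(.53,.24,-.187+np.pi),"s1":(.54,-.14,0),"s2":(.58,-.14,np.pi)}.items():
    for a in (yaw,yaw-2*np.pi):
        try: ctrl.goto([x,y,.23],quat(a)); break
        except ctrl.IKError as e: print(k,"ik",e)
    else: continue
    ctrl.dwell(.3)
    V[k]=shot("wrist"); s=readout.observe(); print(k,s["ee_pos"].round(4),s["joints"].round(2),s["clock"])
pickle.dump(V,open("v.pkl","wb"))
for a in ("m","s"):
    cv2.imwrite(f"pics/b_{a}.png",cv2.resize(np.hstack([V[k][0] for k in (a+"1",a+"2") if k in V])[:,:,::-1],(800,300),interpolation=cv2.INTER_AREA))
    for k in (a+"1",a+"2"):
        if k not in V: continue
        c=(.512,.236) if a=="m" else (.56,-.16)
        o=ortho(*V[k],c,.19,.068 if a=="m" else .034,.001); cv2.imwrite(f"pics/o_{k}.png",o[:,:,::-1])
ims=[cv2.imread(f"pics/o_{k}.png") for k in V]
cv2.imwrite("pics/o_all.png",cv2.resize(np.hstack(ims[:2]),(760,380)))
E
```

```text
m1 [0.4899 0.2304 0.2299] [-0.69  0.08  0.21  1.72 -0.02  1.34  0.91] 3.1667
m2 [0.53 0.24 0.23] [-1.36  0.27  1.07  1.65 -0.24  1.37 -2.02] 6.0
s1 [ 0.54   -0.1399  0.23  ] [ 1.2   0.3  -1.18  1.64  0.29  1.39  1.56] 9.35
s2 [ 0.58   -0.1401  0.2299] [-0.67  0.32  1.07  1.61 -0.29  1.38 -1.14] 12.0
```

View pics/o_all.png

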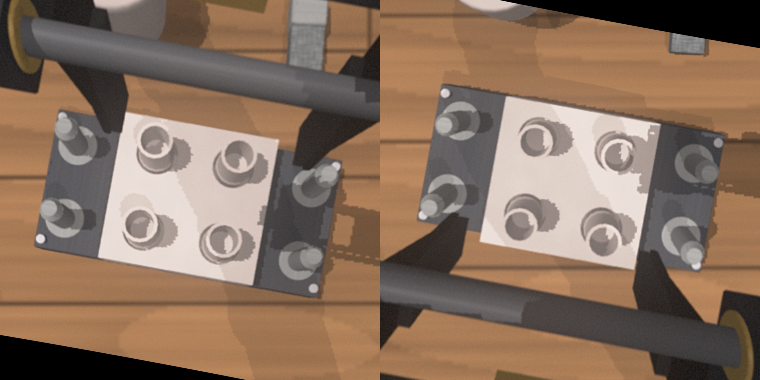

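View pics/b_s.png

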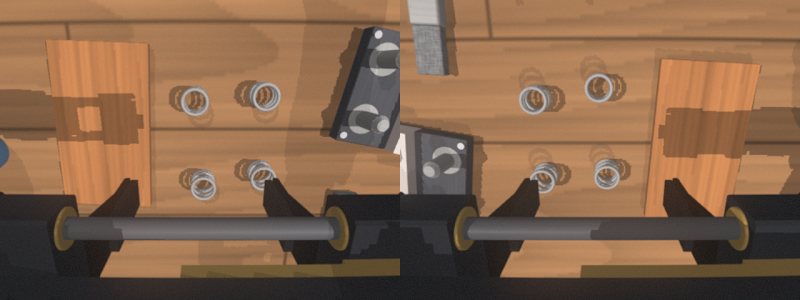

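```bash
cat >> h.py <<'E'
from scipy.optimize import minimize
def circ(x,y,z,r,n=48):
    a=np.arange(n)/n*2*np.pi; return np.c_[x+r*np.cos(a),y+r*np.sin(a),np.full(n,z)]
def rect(cx,cy,hx,hy,z,n=80):
    t=np.linspace(-1,1,n); o=np.ones(n)
    return np.vstack([np.c_[cx+hx*a,cy+hy*b,z*o] for a,b in ((t,o),(t,-o),(o,t),(-o,t))])
RODS=np.array([(-.042,.135),(.042,.135),(-.042,-.135),(.042,-.135)])
CAV=np.array([(-.042,.042),(.042,.042),(-.042,-.042),(.042,-.042)])
MOULD=np.vstack([rect(0,0,.08,.165,.024),rect(0,0,.08,.085,.042)]+[circ(x,y,.068,.008) for x,y in RODS])
SPRING=np.vstack([circ(0,0,.034,.02),circ(0,0,.034,.0135)])
CUP=circ(0,0,.052,.018)
BOARD=rect(0,0,.125,.07,.02)
def edt(im):
    e=cv2.Canny(cv2.GaussianBlur(im,(3,3),0),30,80); return cv2.distanceTransform(255-e,cv2.DIST_L2,5)
def place(C,p): # p=x,y,yaw,z
    c,s=np.cos(p[2]),np.sin(p[2]); return np.c_[p[0]+c*C[:,0]-s*C[:,1],p[1]+s*C[:,0]+c*C[:,1],p[3]+C[:,2]]
def fit(views,C,p0,free=(0,1,2,3),clips=(8,4,2.5)):
    D=[(edt(im),M) for im,M in views]; p=np.array(p0,float); free=list(free); sc=np.array([.004,.004,.02,.004])[free]
    def cost(d,clip):
        q=p0_.copy(); q[free]+=d*sc; v=0
        for E,M in D:
            uv=proj(M,place(C,q)).astype(np.float32)
            v+=np.mean(np.minimum(cv2.remap(E,uv[:,0:1],uv[:,1:2],cv2.INTER_LINEAR,borderValue=clip),clip)**2)/clip**2
        return v/len(D)
    for clip in clips:
        best=None; p0_=p.copy()
        for s in [np.zeros(len(free))]+list(np.random.default_rng(0).normal(0,.7,(6,len(free)))):
            r=minimize(cost,s,args=(clip,),method="Powell",options=dict(xtol=.01,ftol=1e-4))
            if best is None or r.fun<best.fun: best=r
        p[free]=p0_[free]+best.x*sc
    return p,best.fun
E
cat > f.py <<'E'
from h import *
import pickle
V=pickle.load(open("v.pkl","rb"))
m=[V["m1"],V["m2"]]; s=[V["s1"],V["s2"]]
p0=[.512,.236,-.187,0]
r,e=fit(m,MOULD,p0); print("mould both",r.round(4),e)
for v in m:
    q,e=fit([v],MOULD,r,(0,1,2)); print("   one",q.round(4),e)
P=[]
for n,x in dict(A=(.6195,-.0467),B=(.635,-.138),C=(.496,-.05),D=(.504,-.148)).items():
    q,e=fit(s,SPRING,[*x,0,0],(0,1,3)); print("spring",n,q.round(4),e,[fit([v],SPRING,[*q[:3],0],(0,1))[0][:2].round(4) for v in s]); P.append((SPRING,q,s))
for c in CAV:
    g=place(np.array([[*c,0]]),r)[0]
    q,e=fit(m,CUP,[g[0],g[1],0,.02],(0,1,3)); print("cup",q.round(4),e,g[:2].round(4)); P.append((CUP,q,m))
b,e=fit(s,BOARD,[.548,-.29,0,0]);print("board",b.round(4),e)
P+= [(MOULD,r,m),(BOARD,b,s)]
pickle.dump(dict(mould=r,board=b,P=[(q) for _,q,_ in P]),open("fit.pkl","wb"))
O={k:V[k][0].copy() for k in V}
for C,q,vs in P:
    for k in (("m1","m2") if vs is m else ("s1","s2")):
        for u in proj(V[k][1],place(C,q)):
            if 0<=u[0]<640 and 0<=u[1]<480: O[k][int(round(u[1])),int(round(u[0]))]=(255,0,0)
cv2.imwrite("pics/fit.png",np.vstack([np.hstack([O["m1"][60:360,120:520],O["m2"][60:360,120:520]]),np.hstack([O["s1"][30:330,40:440],O["s2"][30:330,180:580]])])[:,:,::-1])
E
python3 f.py
```

```text
mould both [ 0.5112  0.2367 -0.1799 -0.0011] 0.15230684
   one [ 0.5113  0.2368 -0.1808 -0.0011] 0.15360096
   one [ 0.5111  0.2366 -0.1788 -0.0011] 0.14645305
spring A [ 0.6189 -0.045   0.     -0.0281] 0.15477666 [array([ 0.6078, -0.0521]), array([ 0.6216, -0.0513])]
spring B [ 0.6365 -0.1368  0.     -0.0059] 0.12595601 [array([ 0.6332, -0.1366]), array([ 0.6371, -0.1369])]
spring C [ 0.4968 -0.0492  0.     -0.029 ] 0.11493469 [array([ 0.4962, -0.0518]), array([ 0.5102, -0.0624])]
spring D [ 0.5041 -0.1495  0.     -0.0297] 0.09318678 [array([ 0.5017, -0.1482]), array([ 0.5064, -0.1486])]
cup [ 0.4752  0.2853  0.     -0.022 ] 0.15652265 [0.4774 0.2855]
cup [0.5633 0.2713 0.     0.0125] 0.20248386 [0.56   0.2705]
cup [ 0.4591  0.2025  0.     -0.023 ] 0.11517315 [0.4623 0.2029]
cup [ 0.5463  0.1885  0.     -0.0177] 0.1544213 [0.545  0.1878]
board [ 0.5475 -0.2882 -0.0432 -0.0052] 0.23689735
```

View pics/fit.png

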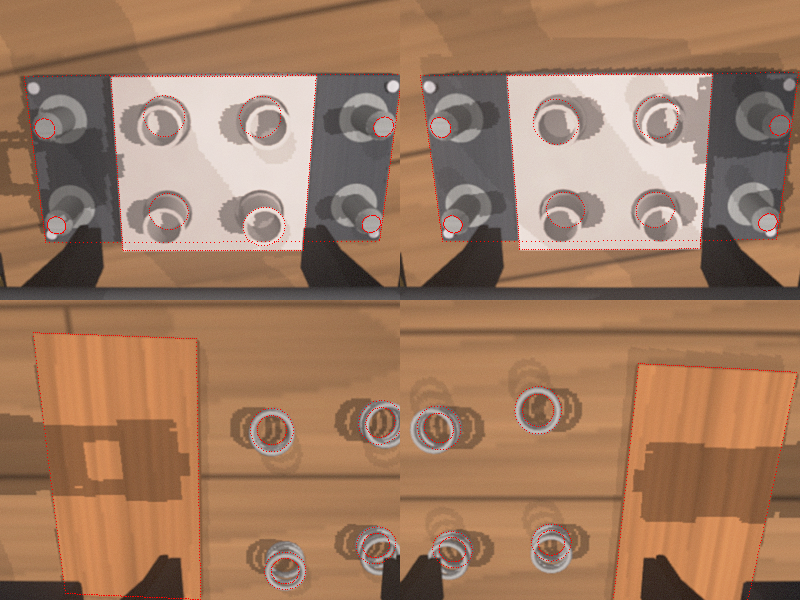

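```bash
cat > g.py <<'E'
from h import *
import pickle
V=pickle.load(open("v.pkl","rb")); F=pickle.load(open("fit.pkl","rb"))
m=[V["m1"],V["m2"]]; s=[V["s1"],V["s2"]]
def scan(v,C,x,zs):
    L=[(*fit(v,C,[*x,0,z],(0,1),(6,3)),) for z in zs]; return min(L,key=lambda t:t[1])
out={}
for n,x in dict(A=(.6195,-.0467),B=(.635,-.138),C=(.496,-.05),D=(.504,-.148)).items():
    q,e=scan(s,SPRING,x,np.arange(-.008,.0061,.002)); print("spring",n,q.round(4),round(e,3)); out[n]=(SPRING,q)
for i,c in enumerate(CAV):
    g=place(np.array([[*c,0]]),F["mould"])[0]
    q,e=scan(m,CUP,g[:2],np.arange(.012,.0261,.002)); print("cup",q.round(4),round(e,3),g[:2].round(4)); out[i]=(CUP,q)
pickle.dump(out,open("obj.pkl","wb"))
O={k:V[k][0].copy() for k in V}
for n,(C,q) in out.items():
    for k in (("m1","m2") if C is CUP else ("s1","s2")):
        for u in proj(V[k][1],place(C,q)):
            if 0<=u[0]<640 and 0<=u[1]<480: O[k][int(round(u[1])),int(round(u[0]))]=(255,0,0)
cv2.imwrite("pics/fit2.png",np.vstack([np.hstack([O["m1"][60:360,120:520],O["m2"][60:360,120:520]]),np.hstack([O["s1"][30:330,130:530],O["s2"][30:330,120:520]])])[:,:,::-1])
E
python3 g.py
```

```text
spring A [ 0.6178 -0.0475  0.     -0.008 ] 0.137
spring B [ 0.6364 -0.1368  0.     -0.006 ] 0.09
spring C [ 0.4971 -0.05    0.     -0.008 ] 0.15
spring D [ 0.5028 -0.1488  0.     -0.008 ] 0.081
cup [0.4745 0.2841 0.     0.012 ] 0.229 [0.4774 0.2855]
cup [0.5636 0.2713 0.     0.012 ] 0.17 [0.56   0.2705]
cup [0.46   0.2046 0.     0.012 ] 0.223 [0.4623 0.2029]
cup [0.548 0.189 0.    0.012] 0.245 [0.545  0.1878]
```

View pics/fit2.png

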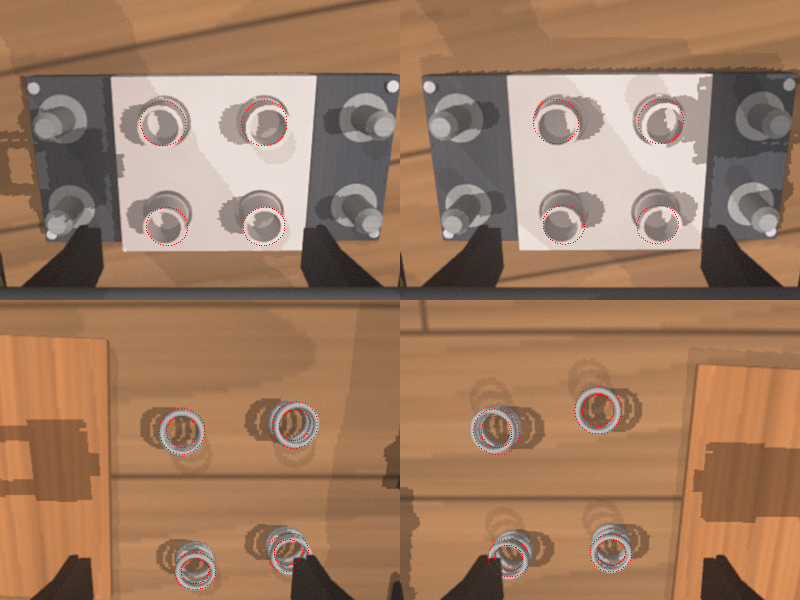

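```bash
cat >> h.py <<'E'
import pickle
def best(p,yaw):
    q=readout.observe()["joints"]; L=[]
    for k in range(-2,3):
        j=ctrl.ik(list(p),quat(yaw+k*np.pi))
        if j is not None and abs(j[6])<2.5: L.append((np.abs(np.array(j)-q).max(),k))
    return yaw+min(L)[1]*np.pi
def st(t=""):
    s=readout.observe(); print(t,"t%.1f"%s["clock"],s["ee_pos"].round(4),"gap %.4f ff %.1f"%(s["finger_gap"],s["finger_force"]),"F",s["contact_force"].round(1)); return s
def pick(xy,yaw,z,up):
    a=best([*xy,up],yaw); ctrl.goto([*xy,up],quat(a))
    hit=ctrl.move_straight([*xy,z],max_speed=.12,contact_N=8)
    if hit: st("pick contact!")
    ctrl.grasp(); st("grasped"); ctrl.move_straight([*xy,up],max_speed=.12); return st("lifted")
def putcup(xy,yaw,up=.13):
    a=best([*xy,up],yaw); ctrl.goto([*xy,up],quat(a)); st("over")
    ctrl.move_straight([*xy,.058],max_speed=.12,contact_N=6); ctrl.move_straight([*xy,.042],max_speed=.03,contact_N=4); st("down")
    ctrl.release(); ctrl.dwell(.15); ctrl.move_straight([*xy,up],max_speed=.15)
E
cat > cup.py <<'E'
from h import *
import sys
F=pickle.load(open("fit.pkl","rb"));O=pickle.load(open("obj.pkl","rb"))
SL=[-.085,-.028,.028,.085]
for i in map(int,sys.argv[1:]):
    g=place(np.array([[*CAV[i],0]]),F["mould"])[0][:2]; c=(g+O[i][1][:2])/2
    s=pick(c,F["mould"][2]+np.pi/4,.047,.13)
    if not .03<s["finger_gap"]<.042: print("BAD GRASP"); break
    b=place(np.array([[SL[i],0,0]]),F["board"])[0][:2]
    putcup(b,F["board"][2])
st("end")
E
python3 cup.py 3
```

```text
grasped t15.0 [0.5465 0.1884 0.047 ] gap 0.0351 ff 30.0 F [-0.2  0.3  0.7]
lifted t15.9 [0.5459 0.1884 0.1293] gap 0.0354 ff 30.0 F [-1.   0.1 -1.3]
over t17.7 [ 0.6334 -0.2897  0.1298] gap 0.0356 ff 30.0 F [ 0.7  0.8 -0.1]
down t18.8 [ 0.6328 -0.2921  0.0467] gap 0.0350 ff 30.0 F [-0.5 -0.3  3. ]
end t20.8 [ 0.632  -0.2914  0.1292] gap 0.0870 ff 0.0 F [-0.7 -0.3 -0. ]
```

```bash
python3 cup.py 1 2 0; python3 - <<'E'
from h import *
V={}
for k,(x,y,yaw) in {"s1":(.54,-.14,0),"s2":(.58,-.14,np.pi)}.items():
    a=best([x,y,.23],yaw) if k=="s1" else best([x,y,.23],yaw)
    for a in (yaw,yaw-2*np.pi):
        try: ctrl.goto([x,y,.23],quat(a)); break
        except ctrl.IKError as e: print(e)
    ctrl.dwell(.2); V[k]=shot("wrist"); st()
V["top"]=shot("top")
pickle.dump(V,open("v2.pkl","wb"))
cv2.imwrite("pics/c.png",np.vstack([np.hstack([V["s1"][0][30:330,30:430],V["s2"][0][30:330,180:580]]),np.hstack([V["top"][0][180:480,90:490],V["top"][0][180:480,240:640]])])[:,:,::-1])
E
```

```text
grasped t24.6 [0.5618 0.2709 0.047 ] gap 0.0355 ff 30.0 F [-0.4  0.8 -0.2]
lifted t25.4 [0.5612 0.2708 0.1292] gap 0.0352 ff 30.0 F [-0.2  0.6 -0.9]
over t27.4 [ 0.5206 -0.2853  0.1298] gap 0.0355 ff 30.0 F [ 0.4 -0.2 -1.2]
down t28.6 [ 0.52   -0.2869  0.0466] gap 0.0353 ff 30.0 F [0.7 0.3 3.4]
grasped t34.1 [0.4612 0.2037 0.047 ] gap 0.0350 ff 30.0 F [ 0.9 -0.2  0.5]
lifted t34.9 [0.4606 0.2037 0.1294] gap 0.0352 ff 30.0 F [ 0.  -0.3 -0.5]
over t36.8 [ 0.5764 -0.2876  0.1298] gap 0.0355 ff 30.0 F [ 0.1 -1.  -0.2]
down t38.0 [ 0.5759 -0.2896  0.0467] gap 0.0356 ff 30.0 F [-0.5  0.4  3.7]
grasped t43.7 [0.4759 0.2848 0.047 ] gap 0.0353 ff 30.0 F [-0.3 -0.7  0. ]
lifted t44.6 [0.4754 0.2845 0.1293] gap 0.0351 ff 30.0 F [-0.5  0.4 -0.9]
over t46.6 [ 0.4636 -0.2829  0.1298] gap 0.0353 ff 30.0 F [-0.2  1.  -0.3]
down t47.8 [ 0.4631 -0.2845  0.0466] gap 0.0351 ff 30.0 F [ 0.3 -0.2  3.5]
end t49.7 [ 0.4623 -0.2839  0.1294] gap 0.0873 ff 0.0 F [0.1 0.2 0. ]
 t52.1 [ 0.54   -0.1399  0.2298] gap 0.0870 ff 0.0 F [-0.5  0.4  0.3]
 t54.6 [ 0.5799 -0.1402  0.2298] gap 0.0872 ff 0.0 F [-0.8  0.4 -0.4]
```

View pics/c.png

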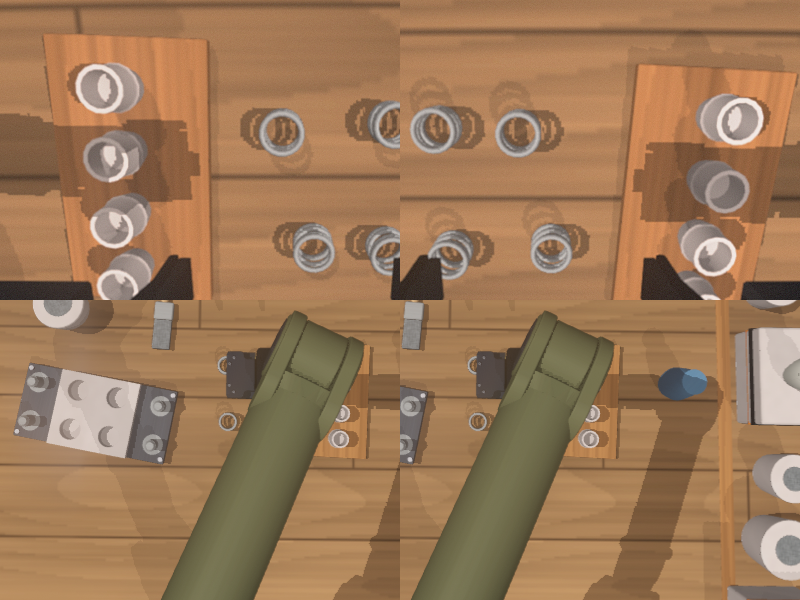

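```bash
python3 - <<'E'
from h import *
V=pickle.load(open("v2.pkl","rb")); s=[V["s1"],V["s2"]]
gB=(onz(s[0][1],(282+30,131+30),.032)+onz(s[1][1],(118+180,134+30),.032))/2; print(gB)
out={};im=[s[0][0].copy(),s[1][0].copy()]
for n,x in dict(A=(.6178,-.0475),B=gB[:2],C=(.4971,-.05),D=(.5028,-.1488)).items():
    L=[fit(s,SPRING,[*x,0,z],(0,1),(6,3)) for z in (-.006,-.003,0)]; q,e=min(L,key=lambda t:t[1])
    one=[fit([v],SPRING,[*q[:3],-.003],(0,1),(5,3))[0][:2].round(4) for v in s]
    print(n,q.round(4),round(e,3),one); out[n]=q
pickle.dump(out,open("spr.pkl","wb"))
E
```

```text
[ 0.55893668 -0.13399403  0.032     ]
A [ 0.6186 -0.0462  0.     -0.006 ] 0.16 [array([ 0.6087, -0.0516]), array([ 0.6214, -0.0504])]
B [ 0.5024 -0.1486  0.     -0.006 ] 0.089 [array([ 0.502 , -0.1485]), array([ 0.5051, -0.1488])]
C [ 0.4969 -0.0506  0.     -0.006 ] 0.152 [array([ 0.4957, -0.0509]), array([ 0.5062, -0.0556])]
D [ 0.5024 -0.1486  0.     -0.006 ] 0.089 [array([ 0.502 , -0.1485]), array([ 0.505 , -0.1488])]
```

```bash
python3 - <<'E'
from h import *
V=pickle.load(open("v2.pkl","rb")); s=[V["s1"],V["s2"]]
px=dict(A=((385,123),(452-400,256)),B=((282,131),(551-400,252)),C=((385,253),(435-400,128)),D=((314,253),(518-400,134)))
out={};im=[s[0][0].copy(),s[1][0].copy()]
for n,(a,b) in px.items():
    a=(a[0]+30,a[1]+30); b=(b[0]+180,b[1]+30)
    x,e=tri([(s[0][1],a),(s[1][1],b)]); g=[onz(s[0][1],a,.032),onz(s[1][1],b,.032)]
    q,_=fit(s,SPRING,[*x[:2],0,-.003],(0,1),(6,3)); print(n,x.round(4),round(e,4),g[0][:2].round(4),g[1][:2].round(4),q[:2].round(4),_)
    out[n]=q
    for v,i in zip(s,im):
        for u in proj(v[1],place(SPRING,q)):
            if 0<=u[0]<640 and 0<=u[1]<480: i[int(round(u[1])),int(round(u[0]))]=(255,0,0)
pickle.dump(out,open("spr.pkl","wb"))
cv2.imwrite("pics/d.png",np.hstack([im[0][100:350,250:500],im[1][100:350,200:450]])[:,:,::-1].repeat(1,0))
E
```

```text
A [ 0.4959 -0.0546  0.0192] 0.0024 [ 0.4945 -0.0599] [ 0.5015 -0.0552] [ 0.4965 -0.0512] 0.16761768
B [ 0.5024 -0.1488  0.0244] 0.0004 [ 0.5014 -0.1483] [ 0.5057 -0.149 ] [ 0.5022 -0.1486] 0.10643287
C [ 0.6204 -0.0473  0.0215] 0.0017 [ 0.6156 -0.0516] [ 0.6217 -0.0483] [ 0.6184 -0.047 ] 0.17230345
D [ 0.6162 -0.1192  0.0306] 0.0005 [ 0.6156 -0.1188] [ 0.6164 -0.1197] [ 0.6172 -0.1196] 0.12207502
```

View pics/d.png

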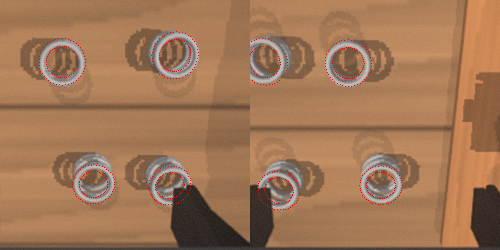

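```bash
cat > spr.py <<'E'
from h import *
import sys
F=pickle.load(open("fit.pkl","rb"));S=pickle.load(open("spr.pkl","rb"))
n,r=sys.argv[1],int(sys.argv[2])
G=.005
s=pick(S[n][:2],np.pi/4,G,.12)
if not .03<s["finger_gap"]<.044: print("BAD GRASP"); sys.exit()
t=place(np.array([[*RODS[r],0]]),F["mould"])[0][:2]; yaw=F["mould"][2]+np.pi/2-np.pi/6*(1 if len(sys.argv)<4 else float(sys.argv[3]))
a=best([*t,.13],yaw); ctrl.goto([*t,.13],quat(a))
ctrl.move_straight([*t,.024+.044+G+.006],max_speed=.1); ctrl.dwell(.2)
st("hover"); V=shot("wrist"); pickle.dump(V,open(f"hov{r}.pkl","wb")); cv2.imwrite(f"pics/hov{r}.png",V[0][:,:,::-1])
bot=.024+G; off=[(0,0),(.0,0),(.0015,0),(-.0015,0),(0,.0015),(0,-.0015),(.003,0),(-.003,0),(0,.003),(0,-.003)]
for k,(dx,dy) in enumerate(off):
    c=[t[0]+dx,t[1]+dy]; tw=a+.15*(-1)**k*(k>0)
    if k:
        z=readout.observe()["ee_pos"][2]; ctrl.move_straight([*c,z+.002],quat(tw),max_speed=.03)
    hit=ctrl.move_straight([*c,bot-.0015],quat(tw),max_speed=.04,contact_N=6); s=st(f"try{k} hit{hit}")
    if s["ee_pos"][2]<bot+.0025: break
ctrl.release(); ctrl.dwell(.2); p=readout.observe()["ee_pos"]; ctrl.move_straight([p[0],p[1],.13],max_speed=.15); st("end")
E
python3 spr.py D 2
```

```text
grasped t57.4 [ 0.6171 -0.1195  0.005 ] gap 0.0380 ff 30.0 F [0.1 0.2 0.7]
lifted t58.5 [ 0.6166 -0.1194  0.1191] gap 0.0380 ff 30.0 F [-0.6  0.3 -0.2]
hover t60.5 [0.4463 0.1116 0.0797] gap 0.0376 ff 30.0 F [-0.3 -0.7 -1.4]
try0 hitTrue t61.7 [0.4455 0.1113 0.0288] gap 0.0379 ff 29.9 F [-1.5 -0.8  4.8]
end t63.8 [0.4439 0.1107 0.1293] gap 0.0868 ff 0.0 F [ 0.2 -0.6  0.1]
```

```bash
for a in "B 3" "A 1" "C 0"; do echo "== $a"; python3 spr.py $a || break; done
```

```text
== B 3
grasped t66.8 [ 0.5022 -0.1486  0.005 ] gap 0.0382 ff 29.8 F [0.5 1.3 0.6]
lifted t67.9 [ 0.5015 -0.1484  0.1192] gap 0.0379 ff 29.9 F [-0.3  0.1 -1.5]
hover t69.8 [0.529  0.0965 0.0797] gap 0.0380 ff 29.9 F [-0.2 -0.1 -1.1]
try0 hitTrue t71.0 [0.5281 0.0963 0.0289] gap 0.0379 ff 29.8 F [-0.3  0.5  5.2]
end t73.1 [0.5263 0.096  0.1292] gap 0.0869 ff 0.0 F [-0.  -0.9 -0.1]
== A 1
grasped t75.7 [ 0.4964 -0.0512  0.005 ] gap 0.0375 ff 30.0 F [-1.4  0.  -0.1]
lifted t76.8 [ 0.4958 -0.0511  0.1193] gap 0.0374 ff 30.0 F [ 0.2 -0.3 -1.3]
hover t79.2 [0.5772 0.3622 0.0799] gap 0.0374 ff 30.0 F [ 0.2 -1.3 -1.5]
try0 hitTrue t80.5 [0.5765 0.3618 0.029 ] gap 0.0375 ff 30.0 F [-0.7 -0.3  5.5]
end t82.5 [0.5747 0.3611 0.129 ] gap 0.0869 ff 0.0 F [ 0.3  0.2 -0.2]
== C 0
grasped t86.1 [ 0.6183 -0.047   0.005 ] gap 0.0370 ff 29.9 F [ 0.1 -0.7  0.5]
lifted t87.2 [ 0.6177 -0.0468  0.1191] gap 0.0368 ff 29.9 F [ 0.8 -0.3 -1.1]
hover t89.7 [0.4945 0.3774 0.0798] gap 0.0371 ff 29.9 F [ 0.5  0.2 -1.4]
try0 hitTrue t90.9 [0.4938 0.3768 0.0289] gap 0.0366 ff 29.9 F [-1.1 -0.8  4.6]
end t93.0 [0.4922 0.3761 0.1291] gap 0.0867 ff 0.0 F [-0.3 -0.2  0.1]
```

```bash
python3 - <<'E'
from h import *
ctrl.goto([.49,.23,.23],quat(best([.49,.23,.23],-.187))); ctrl.dwell(.3)
w=shot("wrist")[0]; t=shot("top")[0]; s=shot("scene")[0]; st()
ctrl.goto([.5,-.05,.25],quat(best([.5,-.05,.25],0))); b=shot("scene")[0]
cv2.imwrite("pics/e.png",np.vstack([np.hstack([w[60:360,120:520],s[180:480,240:640]]),np.hstack([t[180:480,90:490],b[60:360,150:550]])])[:,:,::-1])
E
```

```text
t94.4 [0.49   0.2301 0.2299] gap 0.0871 ff 0.0 F [-0.8  0.1  0.2]
```

View pics/e.png

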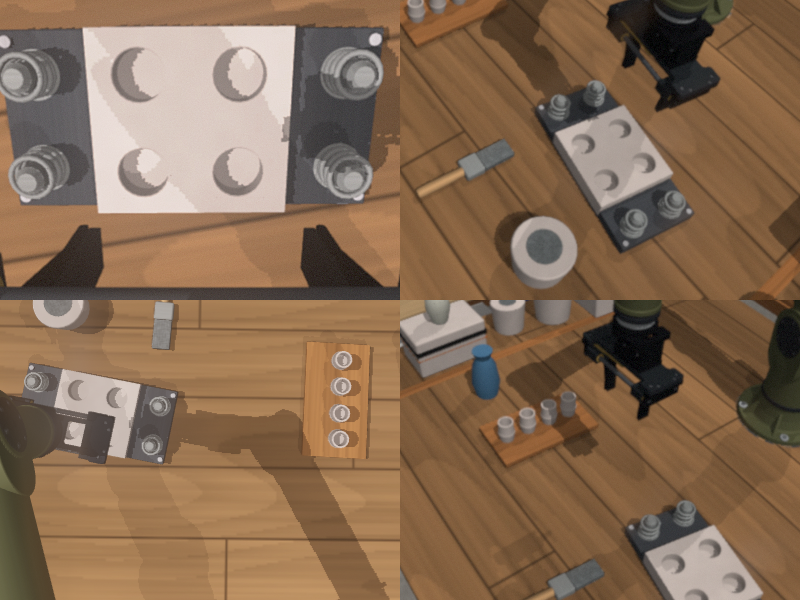

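The picture shows all four springs low on their rods with the rod tips standing proud. The four cups stand upright in the middle of the board, and the vase, brush and round mould look unmoved.

```bash
python3 -c "
from rig import *
print(ctrl.job_done())"
```

```text
the job is handed in; nothing more can be done
None
```

I handed the job in at about 96 s: all four cups stand upright on the ware board, and each rod has its own spring down on the plate; the hand-in call returned no verdict.

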